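# Mask the film on the light box

## Task

Push the light box's two black shutters in from the sides by their orange tabs, with the fingertips only, never pinching a tab, until the inner edge of each lies over the film's blue frame: no bright strip is left between shutter and film, and none of the picture is covered. Leave the magnifier, the jar, the mug and the marker where they are.

Things in the scene. Friction and masses are not known exactly. Their poses are not given: they have to be found in the camera images.
- viewer: Flat white light box fixed on the desk, 270 (x) by 560 (y) mm. Origin: centre of its underside; x away from the robot, y to the left, up to 12 degrees off the world's. On top, 40 mm above the desk, a bright lit panel 222 (x) by 320 (y) mm in the middle and a grey apron at each end. Aluminium rails along its front and rear edges rise to 56 mm.
- film: Scan film in a stiff blue frame, fixed flat on the lit panel, square with it, up to 30 mm left or right of its middle. 200 (x) by 170 (y) by 5 mm; origin: centre of its underside, axes as the viewer's. The frame is 16 mm wide all round: on its left and right sides it covers 69 to 85 mm from the origin along y. Inside it is the dark picture with pale round scans.
- left_shutter (a joint): Travel (m) of the left black shutter, a plate 236 (x) by 120 (y) by 5 mm, top 53 mm above the desk, sliding along the viewer's y just above the film. 0: inner edge at the lit panel's left end (+160 mm in the viewer's y); grows inwards (to the right) up to 0.13, which would cover some picture. About 2.5 N of friction; it stays where it is left.
- right_shutter (a joint): Travel (m) of the right black shutter, the mirror image: 0: inner edge at -160 mm in the viewer's y; grows as it slides inwards (to the left), up to 0.13.
- left_edge (a point): Middle of the left shutter's inner edge, on its upper side; x and y axes parallel to the viewer's.
- right_edge (a point): Middle of the right shutter's inner edge, on its upper side; x and y axes parallel to the viewer's.
- left_tab (a point): Middle of the top of the left shutter's upright orange tab, 90 mm above the desk. The tab is 100 mm long (x), 8 mm thick (y), rises 37 mm above the plate and stands 70 mm outwards (left) of the shutter's inner edge. Push its outer (left) face to slide the shutter in, its inner face to slide it back out.
- right_tab (a point): The same on the right shutter's orange tab, 70 mm outwards (right) of its inner edge; its outer face is the right one.
- loupe: Loose black and grey magnifier, 42 mm across, 38 mm high, standing upright on the picture; origin: centre of its underside.
- jar: Loose amber glass jar with a steel cap, 68 mm across, 120 mm high, standing on the desk beyond one end of the viewer; origin: centre of its underside.
- mug: Loose white mug, 76 mm across plus its handle (about 30 mm, at its own +y), 90 mm high, on the desk beyond the other end of the viewer; origin: centre of its underside.
- marker: Loose white and red marker pen, 130 mm long along its own x, 18 mm thick, lying on the desk behind the viewer; origin: near its middle, on its underside.
- left_tab_outer: Outer (left) face layer of the left tab, 100 by 2 by 37 mm; origin: middle of its lower edge, 73 mm outwards of the shutter's inner edge.
- left_tab_inner: Inner (right) face layer of the left tab, likewise, 67 mm outwards of the shutter's inner edge.
- right_tab_outer: Outer (right) face layer of the right tab, 100 by 2 by 37 mm; origin: middle of its lower edge, 73 mm outwards of the shutter's inner edge.
- right_tab_inner: Inner (left) face layer of the right tab, likewise, 67 mm outwards of the shutter's inner edge.

How it is judged:
By the outcome, as a careful person would: the job done as asked, in the order asked, and still so for the second after the job is handed in, with the robot touching nothing.
It also fails if it takes over 51 s, if anything falls off the work surface, if the arm or the gripper's body presses on something with over 40 N, if the wrist force passes 120 N, or if a joint passes its speed limit or range.

## Robot

A 6-joint arm with a two-finger parallel gripper is mounted at the origin on the work surface. World frame = base frame: x ahead of the robot, y to its left, z up, the work surface at z = 0. Lengths are in m, angles in degrees, forces in N, time in s.
With the tool pointing down it reaches from about 0.25 to 0.725 m from the base axis. Payload 9.7 kg.
Tool frame: the origin (TCP) lies on the centre line of the jaws, within the pads' length; the fingertips stand 14 mm ahead of it and the grasp point (between the pads) lies 5 mm behind it; z points along the fingers, y is the line along which they close (so a half turn about z gives the same grasp; the last joint's range is limited). The gripper opens to 85 mm and grips with 20 to 120 N. Pads are 22 mm wide; open, the fingers measure 114 mm over their backs; the gripper's body (76 mm by 85 mm) begins 54 mm behind the grasp point. The pads swing forward as they close: fully open they stand 13 mm farther back than shut.
Start: joints at [76.089, 4.979, 10.078, 95.1, 0, 90], TCP at [0.132, 0.534, 0.219] pointing down, gripper open.
Joint ranges: [-179.16, 179.16], [-48.56, 103.87], [-65.8, 70.77], [-126.05, 130.52], [-82.76, 87.17], [-180, 180]. Speed limits (degrees/s): [127.2, 127.2, 147.25, 180, 180, 180].

## Interface

Orientations are given as [roll, pitch, yaw] about the fixed x, y, z axes, in that order (R = Rz(yaw) Ry(pitch) Rx(roll)).
In Python, from workcell import bot, camera, get_calibration, ticket gives the robot as it stands. The module is installed in compiled form; this text tells all that it offers.
- The arm moves only by the tool send_rows, never from a script. Its arguments are lists of equal length, an entry for each row: "linear": the shift along the tool's x, y, z in m, a list of three; "twist": the turn, a rotation vector about the tool's x, y, z in units of 10 degrees (1.0 is 10 degrees), a list of three; "gripper": the opening in per cent of the stroke, from 0 (shut) to 100 (fully open). In form: {"linear": [[x, y, z], ...], "twist": [[wx, wy, wz], ...], "gripper": [gripper, ...]}. A call has 1 to 8 rows; each row shifts and turns the commanded pose from where the row before left it, along the tool's axes as they then stand; what a row does not reach is not made up. A row lasts 1/8 s, in which the tool goes at most 62.5 mm and 10.7 degrees, less where a joint would pass 70% of its speed; a pose out of reach is approached as far as the arm can. A call with a gripper value outside its range is refused whole. The fingers move at their own pace and stop on an object; "grip_force" is the grip in N (left out, the last holds). Time passes only in rows, so rows that do not move let the fingers close. It gives the time, the measured TCP pose, the force, the opening and the grip force at its end, in the units of the state.
- bot.get_obs(): the state, without advancing time (a new reading comes with each control period).
- camera(name): name is "side" or "top"; returns the picture (400x640x3 uint8, red, green, blue); there is no depth.
- get_calibration(name): a dict with "fx", "fy", "cx", "cy" (pixels), "origin" and "orientation" of the camera in the world. Camera axes: x right, y down, z forward; pixel columns grow to the right and rows downward; lengths in m; the calibration is good to about 2 mm. A picture is of the moment at which its call begins. get_calibration takes no time and is no camera call.
- ticket.job_done(): hands the job in; it is judged then, once.
The state is a dict: "time": time; "q": joint angles; "qd": joint speeds; "joint_efforts": joint torques, N m; "ee_pos": TCP position; "tcp_rot": TCP orientation; "wrist_force": force on the tool from outside, world axes, zero at the start; "torque": the same for the moment, N m; "opening": finger opening in m; "grasp_force": force on a finger pad.
Only numpy, scipy, OpenCV 4.12 (cv2) and the standard library are available. Lean on these libraries where they do the work, as an engineer would, in place of code of your own. Each camera call takes 0.05 s, during which the arm holds its last target. There are 200 camera calls.

## Working session

There is one attempt and no reset: what is moved stays moved. The work goes in short steps, Python scripts to look and compute and a tool call to move; the robot and the scene stay as the last step left them, time stands still between calls to the robot, and variables do not carry over. Pictures are saved under pics/ and viewed, at most 10 in all, crops included, and the job is handed in when it is done.

Besides the shell and the picture viewer there is one more tool, called after "Emit:" by a JSON object that holds its "op" and its "data". send_rows: Moves the arm, as the interface text tells. Its arguments: {"type":"object","properties":{"linear":{"type":"array"},"twist":{"type":"array"},"gripper":{"type":"array"},"grip_force":{"type":"number"}},"required":["linear","twist","gripper"]}

```bash
mkdir -p pics; python3 - <<'E'
from workcell import bot,camera,get_calibration
import cv2,numpy as np
for n in("top","side"):
    cv2.imwrite(f"pics/{n}0.png",camera(n)[:,:,::-1]); print(n,get_calibration(n))
o=bot.get_obs();print({k:np.round(o[k],3) for k in("time","q","ee_pos","tcp_rot","wrist_force","opening")})
E
```

```text
top {'fx': 403.79698126029825, 'fy': 403.79698126029825, 'cx': 319.89558534875283, 'cy': 198.6384520626265, 'origin': array([0.57570241, 0.03423641, 1.11785115]), 'orientation': array([-176.12044356,   -0.99642179,  -89.88459027])}
side {'fx': 379.63960539255487, 'fy': 379.63960539255487, 'cx': 318.66425563210026, 'cy': 200.58340628111185, 'origin': array([ 0.45832156, -0.9079043 ,  0.82170959]), 'orientation': array([-127.28470147,   -1.27435443,   -9.902191  ])}
{'time': np.float64(0.1), 'q': array([ 7.6087e+01,  5.0080e+00,  1.0041e+01,  9.5098e+01, -1.0000e-03,
        9.0004e+01]), 'ee_pos': array([0.132, 0.534, 0.219]), 'tcp_rot': array([-1.79935e+02,  1.00000e-03,  1.66083e+02]), 'wrist_force': array([-0.198,  0.012,  0.041]), 'opening': np.float64(0.085)}
```

View pics/top0.png

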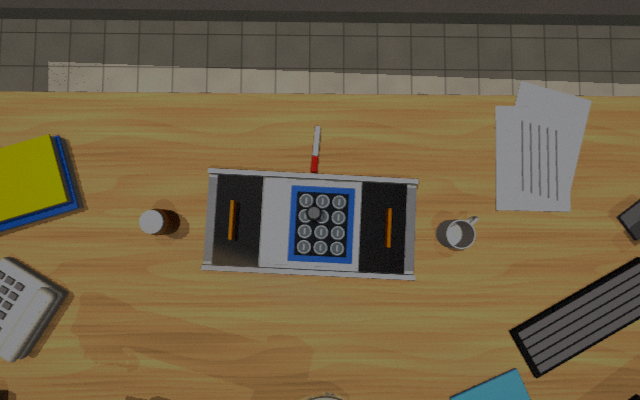

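View pics/side0.png

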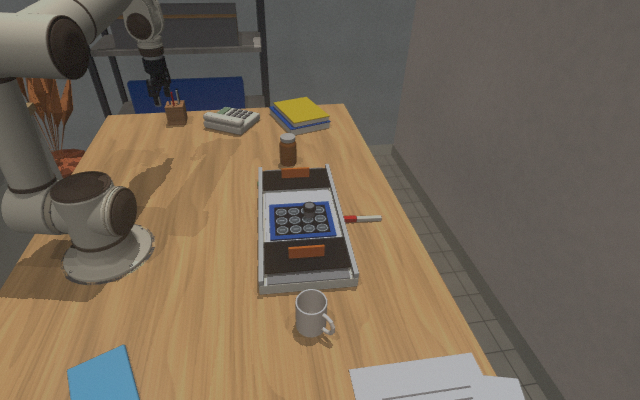

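The top view (up = +x, left = +y) shows the tabs at about (233,220) and (389,228). The blue frame spans columns 289–354, the jar is at (155,222), the mug at (460,234) and the loupe at (314,213). The side view agrees. Next I'll measure these points.

```bash
cat > h.py <<'E'
import cv2,numpy as np
from workcell import bot,camera,get_calibration
from scipy.spatial.transform import Rotation as R
def ray(n,uv,z):
    c=get_calibration(n);r=R.from_euler('xyz',c['orientation'],degrees=True).as_matrix()
    uv=np.atleast_2d(uv).astype(float)
    d=np.c_[(uv[:,0]-c['cx'])/c['fx'],(uv[:,1]-c['cy'])/c['fy'],np.ones(len(uv))]@r.T
    o=np.array(c['origin']);return (o+d*((z-o[2])/d[:,2])[:,None])
def blobs(m,k):
    cs,_=cv2.findContours(m.astype(np.uint8),cv2.RETR_EXTERNAL,cv2.CHAIN_APPROX_NONE)
    return sorted(cs,key=cv2.contourArea)[-k:]
def rect(n,c,z):
    p=ray(n,c[:,0,:],z)[:,:2];(cx,cy),s,a=cv2.minAreaRect((p*1000).astype(np.float32))
    b=cv2.boxPoints(((cx,cy),s,a));e=b[1]-b[0] 
    if np.linalg.norm(b[2]-b[1])>np.linalg.norm(e): e=b[2]-b[1]
    return np.round([cx,cy,*sorted(s),np.degrees(np.arctan2(e[1],e[0]))%180],1)
def masks(im):
    h=cv2.cvtColor(im,cv2.COLOR_RGB2HSV);H,S,V=[h[:,:,i].astype(int) for i in range(3)]
    w=np.zeros(H.shape,bool);w[160:290,195:425]=1
    return (H<22)&(H>5)&(S>215)&(V>100)&w,(H>100)&(H<125)&(S>150)&(V>60)&w,w
E
python3 - <<'E'
from h import *
im=camera("top");o,b,w=masks(im)
for c in blobs(o,2): print("tab",rect("top",c,.088),c[:,0].min(0),c[:,0].max(0))
for c in blobs(b,1): print("film",rect("top",c,.045))
g=im.astype(int).sum(2)
for row in (190,220,250): print(row,[(x,g[row,x]) for x in list(range(205,245))+list(range(255,295))+list(range(350,420))])
for n,p,z in(("jar",(152,222),.12),("mug",(459,234),.09),("loupe",(314,212),.083),("m0",(318,127),.018),("m1",(314,171),.018)):print(n,ray("top",p,z).round(3))
x=np.hstack([im[150:300,130:490]]);cv2.imwrite("pics/crop1.png",cv2.resize(x[:,:,::-1],None,fx=2.2,fy=2.2,interpolation=cv2.INTER_CUBIC))
E
```

```text
tab [593.1 243.2   7.7  96.7 177.1] [228 200] [233 238]
tab [ 573.8 -158.8    7.7   96.8  179.4] [387 208] [390 246]
film [581.   12.1 166.6 197.8 177.2]
190 [(205, np.int64(321)), (206, np.int64(323)), (207, np.int64(320)), (208, np.int64(335)), (209, np.int64(323)), (210, np.int64(326)), (211, np.int64(328)), (212, np.int64(326)), (213, np.int64(328)), (214, np.int64(326)), (215, np.int64(324)), (216, np.int64(257)), (217, np.int64(137)), (218, np.int64(91)), (219, np.int64(90)), (220, np.int64(80)), (221, np.int64(93)), (222, np.int64(90)), (223, np.int64(71)), (224, np.int64(69)), (225, np.int64(93)), (226, np.int64(78)), (227, np.int64(89)), (228, np.int64(90)), (229, np.int64(100)), (230, np.int64(92)), (231, np.int64(84)), (232, np.int64(77)), (233, np.int64(82)), (234, np.int64(100)), (235, np.int64(99)), (236, np.int64(90)), (237, np.int64(73)), (238, np.int64(70)), (239, np.int64(79)), (240, np.int64(100)), (241, np.int64(88)), (242, np.int64(89)), (243, np.int64(75)), (244, np.int64(86)), (255, np.int64(78)), (256, np.int64(85)), (257, np.int64(97)), (258, np.int64(105)), 
[... 8200 characters left out ...]
35)), (394, np.int64(64)), (395, np.int64(69)), (396, np.int64(59)), (397, np.int64(55)), (398, np.int64(22)), (399, np.int64(62)), (400, np.int64(52)), (401, np.int64(63)), (402, np.int64(72)), (403, np.int64(60)), (404, np.int64(130)), (405, np.int64(264)), (406, np.int64(318)), (407, np.int64(316)), (408, np.int64(312)), (409, np.int64(308)), (410, np.int64(320)), (411, np.int64(318)), (412, np.int64(311)), (413, np.int64(308)), (414, np.int64(315)), (415, np.int64(311)), (416, np.int64(305)), (417, np.int64(318)), (418, np.int64(310)), (419, np.int64(312))]
jar [[0.585 0.428 0.12 ]]
mug [[ 0.556 -0.339  0.09 ]]
loupe [[0.612 0.031 0.083]]
m0 [[0.849 0.021 0.018]]
m1 [[0.726 0.032 0.018]]
```

View pics/crop1.png

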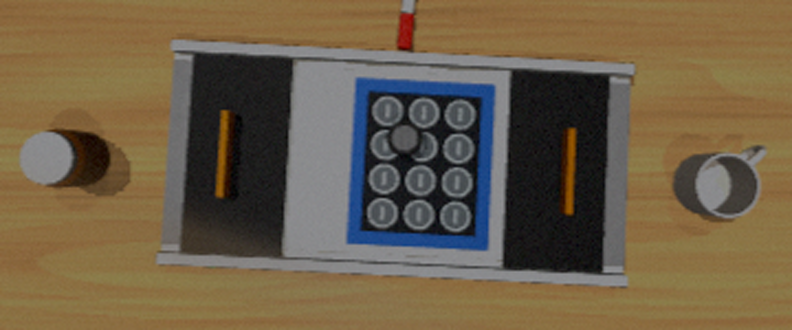

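Positions along the viewer's y agree with the given sizes: yaw is about −2.75°, the left push is about 84 mm and the right push about 24 mm. I'll shut the fingers and turn the tool so its x lies along the viewer's y (yaw 87.25).

Emit:
{"op": "send_rows", "data": {"linear": [[0, 0, 0], [0, 0, 0], [0, 0, 0], [0, 0, 0], [0, 0, 0], [0, 0, 0], [0, 0, 0], [0, 0, 0]], "twist": [[0, 0, 0.985], [0, 0, 0.985], [0, 0, 0.985], [0, 0, 0.985], [0, 0, 0.985], [0, 0, 0.985], [0, 0, 0.985], [0, 0, 0.985]], "gripper": [0, 0, 0, 0, 0, 0, 0, 0]}}

```text
time: 1.15
ee_pos: [0.1322, 0.5338, 0.219]
tcp_rot: [-180.0, 0.0, 87.0]
wrist_force: [-0.8, -0.4, 0.3]
opening: 0.0003
grasp_force: 0.0
```

Emit:
{"op": "send_rows", "data": {"linear": [[-0.023, 0.0475, 0], [-0.023, 0.0475, 0], [-0.023, 0.0475, 0], [-0.023, 0.0475, 0], [-0.023, 0.0475, 0], [-0.023, 0.0475, 0], [-0.023, 0.0475, 0], [-0.023, 0.0475, 0]], "twist": [[0, 0, 0], [0, 0, 0], [0, 0, 0], [0, 0, 0], [0, 0, 0], [0, 0, 0], [0, 0, 0], [0, 0, 0]], "gripper": [0, 0, 0, 0, 0, 0, 0, 0]}}

```text
time: 2.15
ee_pos: [0.5045, 0.331, 0.219]
tcp_rot: [-180.0, 0.0, 87.3]
wrist_force: [0.5, 0.4, -0.6]
opening: 0.0002
grasp_force: 0.0
```

Emit:
{"op": "send_rows", "data": {"linear": [[-0.023, 0.0475, 0], [-0.023, 0.0475, 0], [0, 0, 0], [0, 0, 0]], "twist": [[0, 0, 0], [0, 0, 0], [0, 0, 0], [0, 0, 0]], "gripper": [0, 0, 0, 0]}}

```text
time: 2.65
ee_pos: [0.5955, 0.2816, 0.2187]
tcp_rot: [-179.9, 0.0, 87.3]
wrist_force: [0.1, 0.7, -0.5]
opening: -0.0
grasp_force: 0.0
```

Emit:
{"op": "send_rows", "data": {"linear": [[0, 0, 0.03], [0, 0, 0.03], [0, 0, 0.03], [0, 0, 0.03], [0, 0, 0.019], [0, 0, 0], [0, 0, 0]], "twist": [[0, 0, 0], [0, 0, 0], [0, 0, 0], [0, 0, 0], [0, 0, 0], [0, 0, 0], [0, 0, 0]], "gripper": [0, 0, 0, 0, 0, 0, 0]}}

```text
time: 3.52
ee_pos: [0.5961, 0.2821, 0.0818]
tcp_rot: [179.9, -0.0, 87.3]
wrist_force: [-0.3, 0.6, 1.0]
opening: -0.0001
grasp_force: 0.0
```

```bash
python3 - <<'E'
from h import *
im=camera("side");cv2.imwrite("pics/s1.png",cv2.resize(im[120:320,200:420,::-1],None,fx=2.7,fy=2.7,interpolation=cv2.INTER_CUBIC))
E
```

```text
(no output)
```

View pics/s1.png

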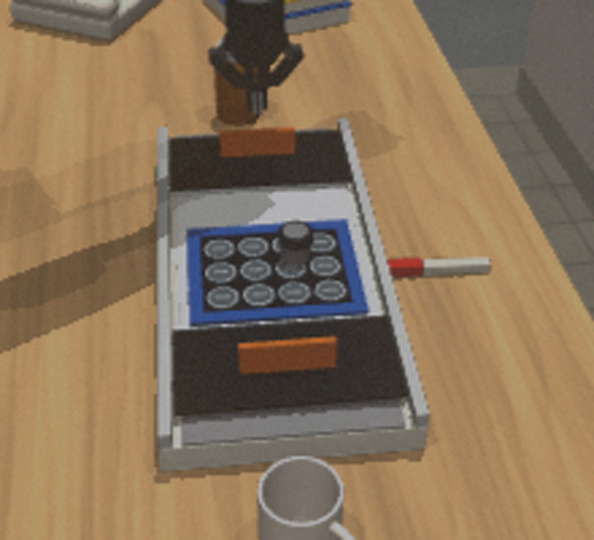

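The side crop shows the shut fingers just beyond the left tab's outer face, at about (258,100). The jar behind them is untouched. I'll push inwards, stopping short of the goal.

Emit:
{"op": "send_rows", "data": {"linear": [[-0.01, 0, 0], [-0.01, 0, 0], [-0.008, 0, 0], [-0.008, 0, 0], [-0.01, 0, 0], [-0.01, 0, 0], [-0.01, 0, 0], [0, 0, 0]], "twist": [[0, 0, 0], [0, 0, 0], [0, 0, 0], [0, 0, 0], [0, 0, 0], [0, 0, 0], [0, 0, 0], [0, 0, 0]], "gripper": [0, 0, 0, 0, 0, 0, 0, 0]}}

```text
time: 4.58
ee_pos: [0.5927, 0.215, 0.0804]
tcp_rot: [180.0, -0.0, 87.2]
wrist_force: [0.8, 0.7, 0.4]
opening: -0.0002
grasp_force: 0.0
```

Emit:
{"op": "send_rows", "data": {"linear": [[-0.008, 0, 0], [-0.008, 0, 0], [-0.006, 0, 0], [0, 0, 0], [0, 0, 0]], "twist": [[0, 0, 0], [0, 0, 0], [0, 0, 0], [0, 0, 0], [0, 0, 0]], "gripper": [0, 0, 0, 0, 0]}}

```text
time: 5.2
ee_pos: [0.5917, 0.1938, 0.0803]
tcp_rot: [180.0, -0.0, 87.3]
wrist_force: [-0.4, -0.4, -0.0]
opening: -0.0
grasp_force: 0.0
```

```bash
cat >> h.py <<'E'
def look(k):
    im=camera("top");o,b,w=masks(im)
    cv2.imwrite(f"pics/t{k}.png",cv2.resize(im[150:300,130:490,::-1],None,fx=2.2,fy=2.2,interpolation=cv2.INTER_CUBIC))
    for c in blobs(o,2): r=rect("top",c,.088);print("tab",r,"v-film",r[0]*.048+r[1]*.9989-40.0)
    p=bot.get_obs()['ee_pos'];print("tcp v-film",p[0]*48+p[1]*998.9-40,p)
    # edge: bright->dark along viewer y on free rows (viewer x offset from film centre)
    c=get_calibration("top");g=cv2.cvtColor(im,cv2.COLOR_RGB2GRAY)
    r=R.from_euler('xyz',c['orientation'],degrees=True).as_matrix()
    vs=np.arange(-180,181,1.)
    for X in(-105,105,-92,92):
        P=np.array([[581,12.1,0]])/1000+(X*np.array([.9989,-.048,0])+vs[:,None]*np.array([.048,.9989,0]))/1000;P[:,2]=.050
        q=(P-c['origin'])@r;u=(q[:,:2]/q[:,2:]*c['fx']+[c['cx'],c['cy']]).astype(np.float32)
        s=cv2.remap(im.astype(np.float32),u[:,0].copy(),u[:,1].copy(),cv2.INTER_LINEAR).reshape(-1,3).sum(1)
        d=s>(150 if abs(X)<100 else 220); print(X,"transitions",[int(vs[i+1]) for i in np.where(d[1:]!=d[:-1])[0]])
E
python3 -c "
from h import *;look(2)"
```

```text
tab [ 573.8 -158.8    7.7   96.8  179.4] v-film -171.08292000000003
tcp v-film 182.09371741653212 [0.59166859 0.19390692 0.08030045]
-105 transitions [-102, 161]
105 transitions [-102, 162]
-92 transitions [-103, -5, 14, 15, 19, 22, 46, 47, 58, 61, 65, 69, 82, 163]
92 transitions [-103, 163]
```

View pics/t2.png

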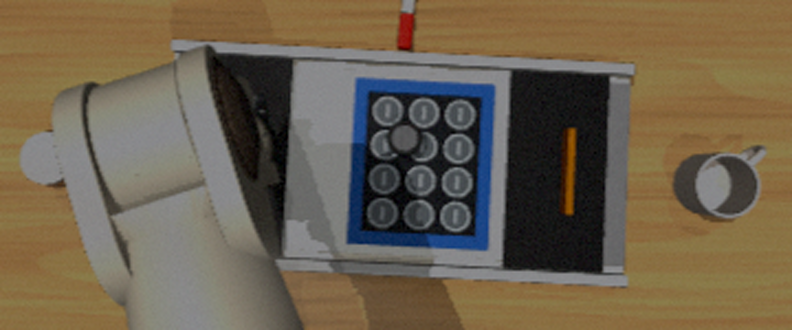

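The left shutter hasn't moved (edge still at +161 mm) and there was no contact force. I'll check from the side.

```bash
python3 - <<'E'
from h import *
im=camera("side");cv2.imwrite("pics/s2.png",cv2.resize(im[100:280,220:380,::-1],None,fx=3.3,fy=3.3,interpolation=cv2.INTER_CUBIC))
c=get_calibration("side");r=R.from_euler('xyz',c['orientation'],degrees=True).as_matrix()
p=np.array(bot.get_obs()['ee_pos'])
for dz in(-.014,0,.06):
    q=(p+[0,0,dz]-c['origin'])@r;print(dz,((q[:2]/q[2]*c['fx']+[c['cx'],c['cy']])-[220,100])*3.3)
q=(np.array([.593,.243,.09])-c['origin'])@r;print("tab",((q[:2]/q[2]*c['fx']+[c['cx'],c['cy']])-[220,100])*3.3)
E
```

```text
-0.014 [255.47509951 264.94824465]
0 [255.32140147 254.03220031]
0.06 [254.63987767 205.62856517]
tab [250.66498198 221.6443598 ]
```

View pics/s2.png

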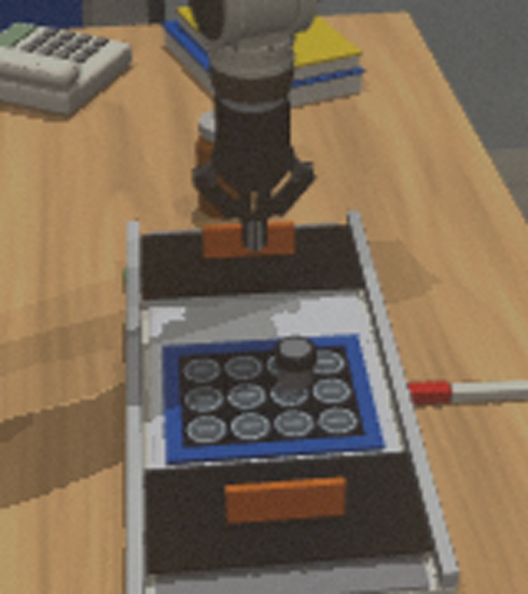

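The side crop shows the fingertips at (254,248), in front of the left tab. That puts them at about z = 0.088 with the TCP at 0.080, so they stand higher than I assumed and passed over the tab without touching it. I'll go up and back outside, then down about 18 mm lower than before.

Emit:
{"op": "send_rows", "data": {"linear": [[0, 0, -0.025], [0, 0, -0.015], [0.03, 0, 0], [0.03, 0, 0], [0.03, 0, 0], [0, 0, 0.02], [0, 0, 0.02], [0, 0, 0]], "twist": [[0, 0, 0], [0, 0, 0], [0, 0, 0], [0, 0, 0], [0, 0, 0], [0, 0, 0], [0, 0, 0], [0, 0, 0]], "gripper": [0, 0, 0, 0, 0, 0, 0, 0]}}

```text
time: 6.3
ee_pos: [0.595, 0.2835, 0.0787]
tcp_rot: [-179.9, 0.1, 87.3]
wrist_force: [0.6, 0.1, 0.2]
opening: 0.0001
grasp_force: 0.0
```

Emit:
{"op": "send_rows", "data": {"linear": [[0, 0, 0.006], [0, 0, 0.005], [0, 0, 0.004], [0, 0, 0.003], [0, 0, 0], [0, 0, 0]], "twist": [[0, 0, 0], [0, 0, 0], [0, 0, 0], [0, 0, 0], [0, 0, 0], [0, 0, 0]], "gripper": [0, 0, 0, 0, 0, 0]}}

```text
time: 7.05
ee_pos: [0.596, 0.2837, 0.0625]
tcp_rot: [180.0, -0.0, 87.3]
wrist_force: [-0.8, 0.3, -0.3]
opening: -0.0005
grasp_force: 0.0
```

Emit:
{"op": "send_rows", "data": {"linear": [[-0.008, 0, 0], [-0.008, 0, 0], [-0.008, 0, 0], [-0.008, 0, 0], [-0.008, 0, 0], [0, 0, 0]], "twist": [[0, 0, 0], [0, 0, 0], [0, 0, 0], [0, 0, 0], [0, 0, 0], [0, 0, 0]], "gripper": [0, 0, 0, 0, 0, 0]}}

```text
time: 7.8
ee_pos: [0.594, 0.2429, 0.0624]
tcp_rot: [180.0, 0.0, 87.2]
wrist_force: [0.7, -0.4, 0.1]
opening: 0.0
grasp_force: 0.0
```

```bash
python3 - <<'E'
from h import *
look(3)
im=camera("side");cv2.imwrite("pics/s3.png",cv2.resize(im[100:280,220:380,::-1],None,fx=3.3,fy=3.3,interpolation=cv2.INTER_CUBIC))
E
```

```text
tab [618.3 228.    1.1   5.7 154.3] v-film 217.42759999999998
tab [ 573.7 -159.5    8.5   97.1  177.3] v-film -171.78695
tcp v-film 231.40849346172 [0.59405778 0.2431612  0.06234603]
-105 transitions [-102, 148]
105 transitions [-102, 148]
-92 transitions [-103, 39, 51, 52, 57, 61, 81, 148]
92 transitions [-103, 149]
```

View pics/s3.png

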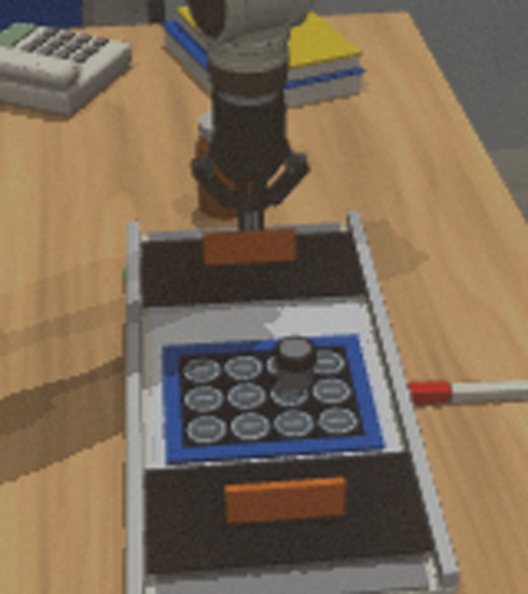

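The side crop shows the tips now hidden behind the left tab, with the shutter moving: its edge has gone from 161 to 148 mm. I'll push on about 66 mm, then measure.

Emit:
{"op": "send_rows", "data": {"linear": [[-0.01, 0, 0], [-0.01, 0, 0], [-0.01, 0, 0], [-0.01, 0, 0], [-0.01, 0, 0], [-0.008, 0, 0], [-0.005, 0, 0], [-0.003, 0, 0]], "twist": [[0, 0, 0], [0, 0, 0], [0, 0, 0], [0, 0, 0], [0, 0, 0], [0, 0, 0], [0, 0, 0], [0, 0, 0]], "gripper": [0, 0, 0, 0, 0, 0, 0, 0]}}

```text
time: 8.9
ee_pos: [0.5908, 0.1774, 0.0623]
tcp_rot: [-180.0, 0.0, 87.3]
wrist_force: [-1.1, 2.7, -0.2]
opening: -0.0001
grasp_force: 1.3
```

Emit:
{"op": "send_rows", "data": {"linear": [[0, 0, 0], [0, 0, 0]], "twist": [[0, 0, 0], [0, 0, 0]], "gripper": [0, 0]}}

```text
time: 9.15
ee_pos: [0.591, 0.1776, 0.0624]
tcp_rot: [180.0, 0.0, 87.3]
wrist_force: [-0.2, 0.4, 0.7]
opening: -0.0001
grasp_force: 0.0
```

```bash
python3 -c "
from h import *;look(4)"
```

```text
tab [ 573.8 -158.8    7.7   96.8  179.4] v-film -171.08292000000003
tcp v-film 165.85986183608014 [0.59101305 0.17768669 0.06235531]
-105 transitions [-102, 83, 153]
105 transitions [-102, 82]
-92 transitions [-103, -19, -14, -10, -7, 4, 10, 14, 15, 20, 27, 30, 34, 39, 49, 57, 157]
92 transitions [-103, 82]
```

View pics/t4.png

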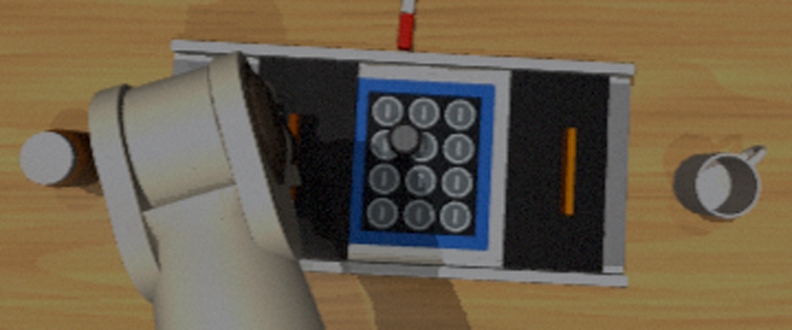

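The top crop shows the left edge at about column 357, just over the outer part of the frame (about 82.5 mm). Another 5.5 mm brings it to the middle of the frame side, then I'll back off and lift.

Emit:
{"op": "send_rows", "data": {"linear": [[-0.003, 0, 0], [-0.0025, 0, 0], [0, 0, 0], [0.01, 0, 0], [0.015, 0, 0], [0, 0, -0.04], [0, 0, -0.05], [0, 0, -0.05]], "twist": [[0, 0, 0], [0, 0, 0], [0, 0, 0], [0, 0, 0], [0, 0, 0], [0, 0, 0], [0, 0, 0], [0, 0, 0]], "gripper": [0, 0, 0, 0, 0, 0, 0, 0]}}

```text
time: 10.2
ee_pos: [0.5915, 0.1982, 0.2036]
tcp_rot: [-180.0, 0.0, 87.3]
wrist_force: [1.5, 0.8, -0.1]
opening: -0.0
grasp_force: 0.0
```

Emit:
{"op": "send_rows", "data": {"linear": [[-0.049, 0, 0], [-0.049, 0, 0], [-0.049, 0, 0], [-0.049, 0, 0], [-0.049, 0, 0], [-0.049, 0, 0], [-0.049, 0, 0], [-0.049, 0, 0]], "twist": [[0, 0, 0], [0, 0, 0], [0, 0, 0], [0, 0, 0], [0, 0, 0], [0, 0, 0], [0, 0, 0], [0, 0, 0]], "gripper": [0, 0, 0, 0, 0, 0, 0, 0]}}

```text
time: 11.2
ee_pos: [0.5736, -0.1951, 0.2023]
tcp_rot: [180.0, 0.0, 87.3]
wrist_force: [0.1, 1.4, -0.3]
opening: -0.0001
grasp_force: 0.0
```

Emit:
{"op": "send_rows", "data": {"linear": [[0, 0, 0], [0, 0, 0], [0, 0, 0.03]], "twist": [[0, 0, 0], [0, 0, 0], [0, 0, 0]], "gripper": [0, 0, 0]}}

```text
time: 11.58
ee_pos: [0.5748, -0.1932, 0.1743]
tcp_rot: [179.8, 0.1, 87.4]
wrist_force: [1.4, 0.2, -1.3]
opening: -0.0002
grasp_force: 0.0
```

```bash
python3 -c "
from h import *;look(5)"
```

```text
tab [588.4 158.9   8.3  96.7 177.6] v-film 146.96841
tab [ 573.7 -159.6    8.6   97.1  177.2] v-film -171.88684
tcp v-film -204.80231852675487 [ 0.57317208 -0.19252636  0.16848944]
-105 transitions [-102, 78]
105 transitions [-102, 78]
-92 transitions [-103, 77]
92 transitions [-103, 77]
```

The left tab is at +147 with the edge at 77, as intended. Now the right side.

Emit:
{"op": "send_rows", "data": {"linear": [[0, 0, 0.03], [0, 0, 0.03], [0, 0, 0.03], [0, 0, 0.012], [0, 0, 0.005], [0, 0, 0.003], [0, 0, 0], [0, 0, 0]], "twist": [[0, 0, 0], [0, 0, 0], [0, 0, 0], [0, 0, 0], [0, 0, 0], [0, 0, 0], [0, 0, 0], [0, 0, 0]], "gripper": [0, 0, 0, 0, 0, 0, 0, 0]}}

```text
time: 12.62
ee_pos: [0.5736, -0.1945, 0.063]
tcp_rot: [179.9, 0.0, 87.3]
wrist_force: [1.3, -0.3, 0.1]
opening: -0.0001
grasp_force: 0.0
```

Emit:
{"op": "send_rows", "data": {"linear": [[0.008, 0, 0], [0.008, 0, 0], [0.007, 0, 0], [0.006, 0, 0], [0.005, 0, 0], [0.003, 0, 0], [0.002, 0, 0], [0, 0, 0]], "twist": [[0, 0, 0], [0, 0, 0], [0, 0, 0], [0, 0, 0], [0, 0, 0], [0, 0, 0], [0, 0, 0], [0, 0, 0]], "gripper": [0, 0, 0, 0, 0, 0, 0, 0]}}

```text
time: 13.62
ee_pos: [0.5751, -0.1551, 0.0623]
tcp_rot: [180.0, -0.0, 87.3]
wrist_force: [-0.5, -0.3, 0.0]
opening: -0.0002
grasp_force: 0.3
```

```bash
python3 -c "
from h import *;look(6)"
```

```text
tab [ 545.6 -136.8    5.1   40.6  179.5] v-film -150.46072000000004
tab [588.3 159.    7.8  96.9 177. ] v-film 147.06349999999998
tcp v-film -167.32517302898032 [ 0.57513341 -0.15510219  0.0621922 ]
-105 transitions [-81, 78]
105 transitions [-80, 78]
-92 transitions [-79, 77]
92 transitions [-79, 77]
```

View pics/t6.png

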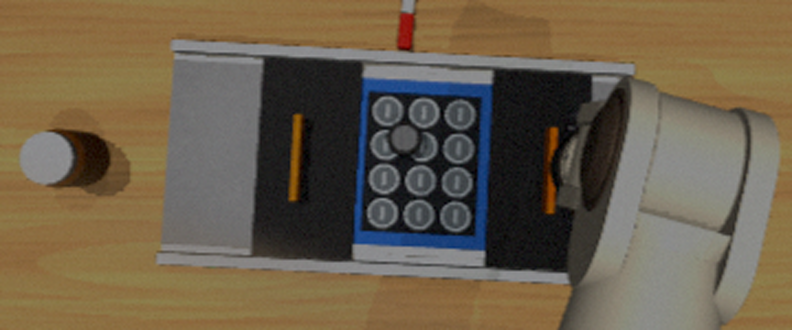

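The right edge is at about −80 mm, over the frame with no bright strip. I'll push 3.5 mm more, then retreat.

Emit:
{"op": "send_rows", "data": {"linear": [[0.002, 0, 0], [0.0015, 0, 0], [0, 0, 0], [-0.01, 0, 0], [-0.015, 0, 0], [0, 0, -0.04], [0, 0, -0.05], [0, 0, -0.05]], "twist": [[0, 0, 0], [0, 0, 0], [0, 0, 0], [0, 0, 0], [0, 0, 0], [0, 0, 0], [0, 0, 0], [0, 0, 0]], "gripper": [0, 0, 0, 0, 0, 0, 0, 0]}}

```text
time: 14.68
ee_pos: [0.5737, -0.1778, 0.2036]
tcp_rot: [-180.0, -0.0, 87.2]
wrist_force: [1.5, -0.3, 0.6]
opening: -0.0002
grasp_force: 0.0
```

Emit:
{"op": "send_rows", "data": {"linear": [[0, -0.05, 0], [0, -0.05, 0], [0, -0.05, 0], [0, -0.05, 0], [0, 0, 0], [0, 0, 0]], "twist": [[0, 0, 0], [0, 0, 0], [0, 0, 0], [0, 0, 0], [0, 0, 0], [0, 0, 0]], "gripper": [0, 0, 0, 0, 0, 0]}}

```text
time: 15.42
ee_pos: [0.3747, -0.168, 0.2026]
tcp_rot: [179.9, 0.0, 87.2]
wrist_force: [-0.0, -0.7, -0.3]
opening: 0.0002
grasp_force: 0.0
```

```bash
python3 -c "
from h import *;look(7)"
```

```text
tab [588.4 158.9   8.5  96.8 177.3] v-film 146.96841
tab [ 573.7 -134.5    8.3   97.1  177.6] v-film -146.81445
tcp v-film -189.6655595339944 [ 0.37491503 -0.16784611  0.20235742]
-105 transitions [-77, 78]
105 transitions [-77, 78]
-92 transitions [-77, 77]
92 transitions [-77, 77]
```

View pics/t7.png

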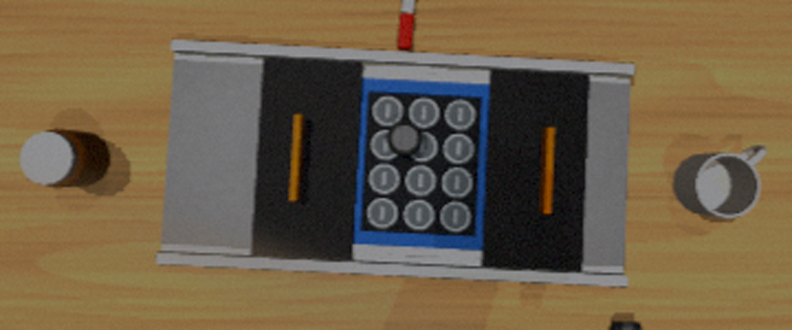

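The top crop shows both edges mid-frame (columns ~360 and ~486), a blue strip visible on each side and no bright strip. The loupe, jar, mug and marker haven't moved.

```bash
python3 -c "
from workcell import ticket;print(ticket.job_done())"
```

```text
the job is handed in; nothing more can be done
None
```

The job is handed in: both shutters' inner edges measure about 77 mm from the film's centre, mid-frame, with no bright strip left and no picture covered, and the magnifier, jar, mug and marker look unmoved in the final top view (my first left push passed over the tab without contact and was redone lower).

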